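Lock a power pack into its transit tray with a snap cap

ROBOT

A 6-joint arm with a two-finger parallel gripper is mounted at the origin on the work surface. World frame = base frame: x ahead of the robot, y to its left, z up, the work surface at z = 0. Lengths are in mm, angles in rad, forces in N, time in s.
With the tool pointing down it reaches from about 400 to 825 mm from the base axis. Payload 7 kg.
Tool frame: the origin (TCP) lies at the very end of the fingers, on their centre line; the grasp point (between the pads) lies robot.tcp_to_grasp behind it (robot.tcp_to_grasp is the distance from the TCP to the grasp point, in mm); z points along the fingers, y is the line along which they close (so a half turn about z gives the same grasp; the last joint's range is limited). The gripper opens to 88 mm and grips with 3 to 60 N. Pads are 19 mm wide; open, the fingers measure 130 mm over their backs; the gripper's body (78 mm by 193 mm) begins 47 mm behind the grasp point.
Start: joints at [-0.956, 0.359, 0.012, 0, -1.224, -0.288], TCP at [216.657, -639.261, 226.561] pointing down, gripper open.
Joint ranges: [-3.07, 3.07], [-1.43, 2.12], [-1.02, 1.25], [-3.03, 1.67], [-3.05, -0], [-3.03, 3.03]. Speed limits (rad/s): [2.39, 2.39, 3.01, 3.14, 3.14, 3.14].

INTERFACE

Orientations are given as a unit quaternion [x, y, z, w].
In Python, from plant import robot gives the robot as it stands.
- The arm moves only by the tool arm_command, never from a script. Its argument "rows" is a list of rows, each a list of 3 entries, a list of its own where there are three numbers: the closure, from 0 (fully open) to 1 (shut), then the shift along the tool's x, y, z in cm, then the turn about the tool's z in degrees. In form: [[grip, [tx, ty, tz], yaw], ...]. A call has 1 to 12 rows; each row shifts and turns the commanded pose from where the row before left it, along the tool's axes as they then stand; what a row does not reach is not made up. A row lasts 1/8 s, in which the tool goes at most 62.5 mm and 10.7 degrees, less where a joint would pass 70% of its speed; a pose out of reach is approached as far as the arm can. A call is refused whole if a number of a shift passes 6.25 or a number of a turn 10.7, either way. A call with a gripper value outside its range is refused whole. The fingers move at their own pace and stop on an object; "squeeze" is the grip in N (left out, the last holds). Time passes only in rows, so rows that do not move let the fingers close. It gives the time, the measured TCP pose, the force, the opening and the grip force at its end, in the units of the state.
- robot.observe(): the state, without advancing time (a new reading comes with each control period).
- robot.camera(name): name is "scene" or "top" or "wrist"; returns a dict with "img" (480x640x3 uint8, red, green, blue), "vertical_fov" (degrees; the focal length in pixels is half the picture's height over the tangent of half this angle, whatever the lens; pixels are square), "cx", "cy" (the principal point, pixels), "dist_coeffs" ([k1, k2, p1, p2, k3] as OpenCV has them; the pictures are not rectified), "world_from_camera" (4x4, takes a point from camera to world coordinates); the wrist camera has in their place "tool_from_camera" (4x4, takes a point from camera to tool coordinates, whose origin is the TCP and whose axes are the flange's). Camera axes: x right, y down, z forward; pixel columns grow to the right and rows downward; lengths in mm; the calibration is good to about 2 mm. A picture is of the moment at which its call begins: read the wrist's pose just before it. There is no depth.
- robot.finish_job(): hands the job in; it is judged then, once.
Trained networks look in a picture, given as the dict that the camera call returned (one of the last four; its "shot" number tells which), for a name from the list of things; names that differ only in an ending like _2 or _b are one class to them, and where a whole thing is asked for, a point or a joint stands for the part that bears it (a point fixed in the world has none). Each returns a list of dicts, best first, with "score" (0 to 1); they miss things now and then, are a little off and sometimes report something else, mostly with a low value. They report only what shows in the picture. A call takes as long as a camera call. They do not tell look-alikes from the thing itself.
- robot.spot_in(picture, name): "point" ([column, row] in pixels, amid what is visible of it).
- robot.masks_of(picture, name): "mask" (480x640 bool, what is visible of it) and "point" ([column, row] in pixels, amid what is visible of it).
- robot.place_of(picture, name): "point" ([column, row] in pixels: a listed point, or the origin of a listed thing).
The state is a dict: "time": time; "qpos": joint angles; "dq": joint speeds; "effort": joint torques, N m; "tcp_pos": TCP position; "eef_rot": TCP orientation; "wrist_force": force on the tool from outside, world axes, zero at the start; "torque": the same for the moment, N m; "opening": opening from 0.0 (shut) to 1.0 (fully open); "grip_force": force on a finger pad.
Only numpy, scipy, OpenCV 4.12 (cv2) and the standard library are available. Lean on these libraries where they do the work, as an engineer would, in place of code of your own. Each camera call takes 0.05 s, during which the arm holds its last target. There are 200 camera calls.

TASK

Put the smaller white power pack into the grey tray's pocket so that it lies flat on the pocket's floor, then press the black hold-down cap onto the tray's steel stud until it clicks, and keep pressing until it is fully home. Finish while still holding the cap down with a steady push of about 10 N (do not let go), and leave the other things on the bench where they are.

Things in the scene. Friction and masses are not known exactly. Their poses are not given: they have to be found in the camera images.
- tray: Grey plastic transit tray fixed to the steel bench, 124 mm along its x, 136 mm along its y, 20 mm high. Origin: centre of its underside. It has an empty rectangular pocket (towards its -y side, long side along x; 95 x 59 mm, 14 mm deep, 2 mm chamfer round the mouth) and an upright steel stud (towards its +y side).
- tray_pocket (a point): centre of the pocket's floor, 6 mm above the bench (tray frame: 0, -24, 6 mm); axes as the tray.
- tray_stud (a point): Centre of the stud's foot on the tray's top face, 20 mm above the bench (tray frame: 0, +26, 20 mm); axes as the tray. The stud is 16 mm thick and 19 mm high, its top 5.5 mm tapering to 10 mm; four spring balls stick out 4 mm from its sides, 11.5 mm above its foot.
- pack: White plastic power pack, a flat rounded block 92 mm along its x, 56 mm along its y, 32 mm high (the smaller of two such packs), about 0.25 kg, lying flat on the bench. Origin: centre of its underside. Fits the pocket either way round with 1.5 mm play on each side; seated, its top stands 18 mm above the tray's top face.
- cap: Black plastic hold-down cap standing upright on the bench, round about its z, 47 mm high, about 0.06 kg. From below: a hollow skirt 33 mm across and 17 mm high with a 19 mm wide mouth at the bottom; a flat brim 58 mm across, from 17 to 23 mm; a solid round knob 26 mm across, from 23 to 47 mm. Origin: centre of the skirt's lower rim.
- cap_top (a point): Centre of the knob's top, 47 mm above the cap's origin. Cap on stud: its lip meets the balls with the origin 15 mm above the stud's foot; about 11 N push it over them, the force drops at 11 mm (click; below 8 mm the balls pull it on), and it is home, ceiling on the stud's top, at 3 mm. There the brim reaches 7 mm over the pack, 2 mm above it; an unseated pack is in its way.
- long_pack: white power pack like the one to be packed but too big for the pocket: 126 x 66 x 32 mm. Origin: centre of its underside. Leave alone.
- tape_roll: roll of amber tape standing flat on the table, 90 mm across, 48 mm high. Origin: centre of its underside. Leave alone.
- carton: small closed cardboard carton, 100 x 75 x 60 mm. Origin: centre of its underside. Leave alone.
- marker: grey marker pen with black cap lying flat, about 125 mm long along its x (from -43 to +83 mm), 16 mm thick. Leave alone.
Things that resemble listed ones, but are neither listed nor needed, are in the scene too. Several things have the shape of the cap; the one meant has the colours described above. What is shaped like the tray but blue is not meant.

How it is judged:
By the outcome, as a careful person would: the job done as asked, in the order asked, and still so for the second after the job is handed in, while the arm keeps its last pose, push and grip.
It also fails if it takes over 69 s, if anything falls off the work surface, if the arm or the gripper's body presses on something with over 40 N, if the wrist force passes 120 N, or if a joint passes its speed limit or range.

## Working session

There is one attempt and no reset: what is moved stays moved. The work goes in short steps, Python scripts to look and compute and a tool call to move; the robot and the scene stay as the last step left them, time stands still between calls to the robot, and variables do not carry over. Pictures are saved under pics/ and viewed, at most 14 in all, crops included, and the job is handed in when it is done.

Besides the shell and the picture viewer there is one more tool, called after "Emit:" by a JSON object that holds its "api" and its "payload", one argument or row to a line. arm_command: Moves the arm, as the interface text tells. Its arguments: {"type":"object","properties":{"rows":{"type":"array"},"squeeze":{"type":"number"}},"required":["rows"]}

```bash
mkdir -p pics
cat > h.py <<'E'
import numpy as np, cv2
from plant import robot
from scipy.spatial.transform import Rotation as R
def K(c):
    f=240/np.tan(np.radians(c["vertical_fov"]/2)); return np.array([[f,0,c["cx"]],[0,f,c["cy"]],[0,0,1.]])
def wfc(c,s=None):
    if "world_from_camera" in c: return np.array(c["world_from_camera"])
    T=np.eye(4);T[:3,:3]=R.from_quat(s["eef_rot"]).as_matrix();T[:3,3]=s["tcp_pos"]; return T@np.array(c["tool_from_camera"])
def px2w(c,pts,z,s=None):
    T=wfc(c,s); p=cv2.undistortPoints(np.array(pts,float).reshape(-1,1,2),K(c),np.array(c["dist_coeffs"],float)).reshape(-1,2)
    d=np.c_[p,np.ones(len(p))]@T[:3,:3].T; o=T[:3,3]; return o+d*((z-o[2])/d[:,2])[:,None]
def w2px(c,P,s=None):
    T=np.linalg.inv(wfc(c,s)); r,_=cv2.Rodrigues(T[:3,:3])
    return cv2.projectPoints(np.array(P,float).reshape(-1,1,3),r,T[:3,3],K(c),np.array(c["dist_coeffs"],float))[0].reshape(-1,2)
def save(c,n,): cv2.imwrite("pics/"+n,c["img"][:,:,::-1])
E
python3 - <<'E'
from h import *
s=robot.observe();print(robot.tcp_to_grasp,s)
t=robot.camera("top");save(t,"top.png");c=robot.camera("scene");save(c,"scene.png")
print(wfc(t).round(2))
for n in ["tray","pack","cap","long_pack","tray_stud","tray_pocket","cap_top"]:
  for p,nm in((t,'top'),(c,'scene')):
    z={"tray_stud":20,"tray_pocket":6,"cap_top":47}.get(n,0)
    print(n,nm,[(round(d["score"],2),np.round(d["point"]),px2w(p,[d["point"]],z)[0].round()[:2]) for d in robot.place_of(p,n)])
E
```

```text
18.8 {'time': 0.0, 'qpos': array([-9.55893312e-01,  3.59368060e-01,  1.10875116e-02, -3.43881605e-04,
       -1.22410431e+00, -2.88089742e-01]), 'dq': array([-0.00084908,  0.00046523, -0.00090918,  0.00081959,  0.00127058,
        0.00054589]), 'effort': array([-3.73946577e-04, -5.82717812e+01,  2.93044442e+01,  6.99750245e+00,
        6.56617165e-03, -1.45724393e-04]), 'tcp_pos': array([ 216.50860555, -638.8308848 ,  225.64846322]), 'eef_rot': array([-1.62622574e-01,  9.86688016e-01,  7.85212706e-04, -2.01083412e-04]), 'wrist_force': array([ 0.32707699,  0.07474452, -0.34287137]), 'torque': array([-0.02844226,  0.00699611,  0.01780439]), 'grip_force': 0.0, 'opening': 0.9970118768210673}
[[ 5.0000e-02 -9.7000e-01  2.4000e-01  3.6509e+02]
 [-1.0000e+00 -5.0000e-02  1.0000e-02 -6.1100e+01]
 [ 0.0000e+00 -2.4000e-01 -9.7000e-01  9.3891e+02]
 [ 0.0000e+00  0.0000e+00  0.0000e+00  1.0000e+00]]
tray top [(0.89, array([271., 366.]), array([342.,  10.])), (0.6, array([245., 250.]), array([574.,  79.])), (0.57, array([423., 372.]), array([ 345., -288.]))]
tray scene [(0.8, array([266., 194.])
[... 1126 characters left out ...]
y([257., 255.]), array([564.,  52.])), (0.63, array([482., 224.]), array([ 651., -416.])), (0.56, array([437., 374.]), array([ 343., -314.]))]
tray_pocket scene [(0.97, array([364., 276.]), array([565.,  55.])), (0.9, array([366., 214.]), array([349., -12.])), (0.65, array([257., 191.]), array([ 355., -320.]))]
cap_top top [(0.73, array([435., 287.]), array([ 507., -304.])), (0.7, array([492., 301.]), array([ 485., -412.])), (0.65, array([400., 244.]), array([ 591., -236.]))]
cap_top scene [(0.9, array([236., 236.]), array([ 588., -236.])), (0.87, array([195., 195.]), array([ 481., -420.])), (0.61, array([363., 274.]), array([602.,  63.])), (0.54, array([228., 212.]), array([ 515., -303.]))]
```

View pics/top.png

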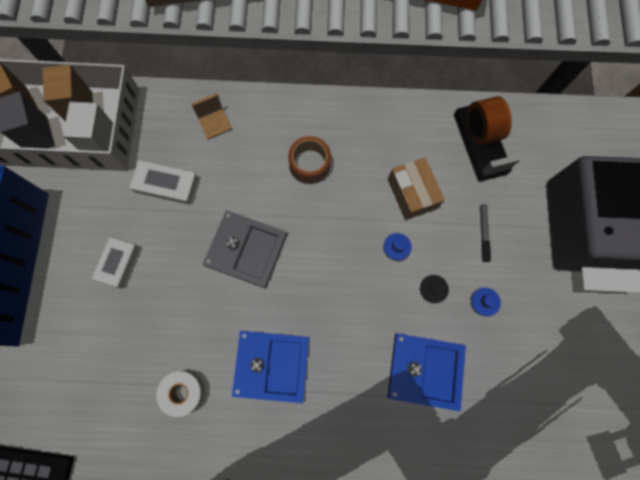

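View pics/scene.png

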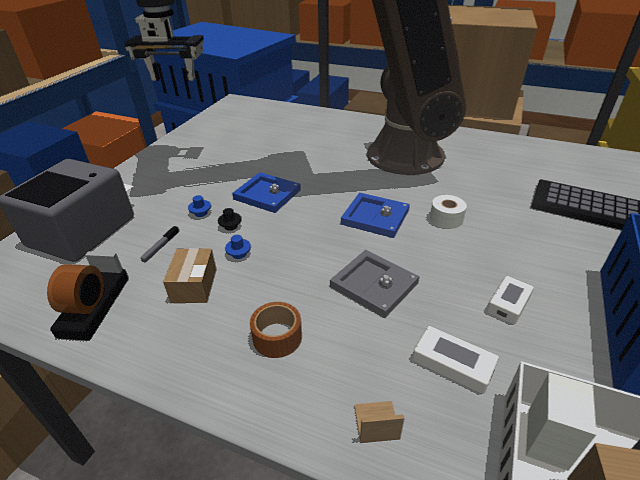

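Lookalikes (top picture):
- **Packs:** small white pack (116,262), long white pack (164,181). I choose the small one.
- **Caps:** black (434,289), blue (397,246) and (486,301). I choose the black one.
- **Trays:** grey (246,248), blue (271,366) and (427,372). I choose the grey one.

Next I'll fit the outlines for poses and check the choices in one crop.

```bash
cat >> h.py <<'E'
from scipy.optimize import minimize
def hull(c,s,dims,x,y,th,z0=0):
    a,b,h=dims; P=np.array([[i*a/2,j*b/2,k] for i in(-1,1) for j in(-1,1) for k in(0,h)],float)
    C,S=np.cos(th),np.sin(th); W=np.c_[x+C*P[:,0]-S*P[:,1],y+S*P[:,0]+C*P[:,1],z0+P[:,2]]
    return cv2.convexHull(w2px(c,W,s).astype(np.float32))
def fit(views,dims,x0,z0=0):
    # views: (cam,state,mask); scale 4 subpixel fill
    def cost(v):
        t=0
        for c,s,m in views:
            q=np.zeros(m.shape,np.uint8); cv2.fillConvexPoly(q,np.round(hull(c,s,dims,v[0],v[1],v[2]/50,z0)*16).astype(np.int32),1,shift=4)
            q=q>0; t+=1-(q&m).sum()/(q|m).sum()
        return t
    best=min((minimize(cost,[x0[0],x0[1],50*t],method="Nelder-Mead",options=dict(initial_simplex=np.array([[x0[0],x0[1],50*t],[x0[0]+8,x0[1],50*t],[x0[0],x0[1]+8,50*t],[x0[0],x0[1],50*t+12]]))) for t in x0[2]),key=lambda r:r.fun)
    return best.x[0],best.x[1],best.x[2]/50,best.fun
def mask(c,n,near):
    return min(robot.masks_of(c,n),key=lambda d:np.hypot(*(np.array(d["point"])-near)))
E
python3 - <<'E'
from h import *
t=robot.camera("top");c=robot.camera("scene")
for n,d,p,q,x0 in [("tray",(124,136,20),(246,248),(375,282),(571,79)),("pack",(92,56,32),(116,262),(511,299),(530,338))]:
    V=[]
    for cam,pp in((t,p),(c,q)):
        m=mask(cam,n,pp); print(n,m["score"],m["point"],m["mask"].sum()); V.append((cam,None,m["mask"]))
    for W in (V,V[:1],V[1:]): print(fit(W,d,(*x0,np.arange(-1.5,1.6,.4))))
im=t["img"]; A=[cv2.resize(im[y-35:y+35,x-35:x+35],(260,260)) for x,y in((116,262),(434,285),(246,248))]
cv2.imwrite("pics/crop.png",np.hstack(A)[:,:,::-1])
E
```

```text
tray 0.68 [243.7, 248.4] 3992
tray 0.95 [375.5, 280.6] 3426
(np.float64(575.4854370865328), np.float64(79.67512588258823), np.float64(-0.3120569924302669), np.float64(0.0769103305897374))
(np.float64(575.9277538799201), np.float64(77.7221831082405), np.float64(-0.3263864099626356), np.float64(0.03947051744885677))
(np.float64(575.9493153068602), np.float64(79.76186083109711), np.float64(-0.3121673147021779), np.float64(0.022317596566523656))
pack 0.65 [112.4, 261.7] 1561
pack 0.72 [508.9, 297.3] 1385
(np.float64(532.201933007511), np.float64(338.1512874525704), np.float64(2.88886470569023), np.float64(0.16162201623611339))
(np.float64(532.2770059929871), np.float64(337.50382413728846), np.float64(-0.25831550545299925), np.float64(0.0662650602409639))
(np.float64(528.8871492780411), np.float64(339.82622222855724), np.float64(2.9024799834811974), np.float64(0.08687002652519893))
```

View pics/crop.png

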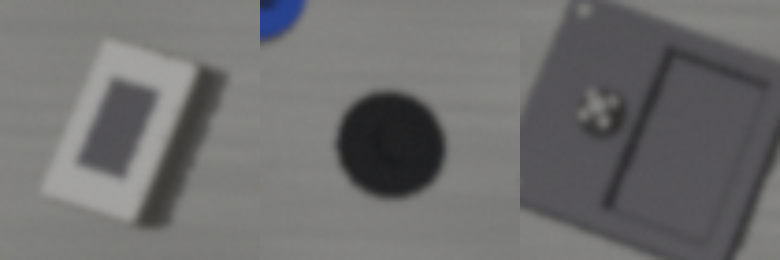

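The crop confirms it: white small pack, black cap, and the grey tray with its stud left of the pocket. I'll move over the tray by an arc.

Emit:
{"api": "arm_command", "payload": {
  "rows": [
    [0, [-5.0, 2.9, 0], 0],
    [0, [-5.0, 2.9, 0], 0],
    [0, [-5.0, 2.9, 0], 0],
    [0, [-5.0, 2.9, 0], 0],
    [0, [-5.0, 2.9, 0], 0],
    [0, [-5.0, 2.9, 0], 0],
    [0, [-5.0, 2.9, 0], 0],
    [0, [-5.0, 2.9, 0], 0],
    [0, [-5.0, 2.9, 0], 0],
    [0, [-5.0, 2.9, 0], 0]
  ]
}}

```text
time: 2.35
tcp_pos: [598.2, -202.5, 226.9]
eef_rot: [-0.163, 0.987, -0.0, 0.0]
wrist_force: [-0.1, -1.5, -0.1]
opening: 1.0
grip_force: 0.0
```

Emit:
{"api": "arm_command", "payload": {
  "rows": [
    [0, [-1.3, 5.5, 0], 5.5],
    [0, [-1.8, 5.2, 0], 5.5],
    [0, [-2.3, 5.0, 0], 5.5],
    [0, [-2.8, 4.8, 0], 5.5],
    [0, [-3.2, 4.5, 0], 5.5],
    [0, [0, 0, 0], 5.5],
    [0, [0, 0, 0], 0],
    [0, [0, 0, 0], 0]
  ]
}}

```text
time: 3.35
tcp_pos: [673.9, 51.2, 226.7]
eef_rot: [0.123, 0.992, -0.0, 0.0]
wrist_force: [-0.5, 0.0, 0.9]
opening: 1.0
grip_force: 0.0
```

```bash
cat >> h.py <<'E'
def go(x,y,z,yaw=None):
    "print tool-frame delta in cm; yaw = wanted world angle of tool y (rad), mod pi"
    s=robot.observe(); M=R.from_quat(s["eef_rot"]).as_matrix(); d=M.T@(np.array([x,y,z])-s["tcp_pos"])/10
    a=np.arctan2(M[1,1],M[0,1]); print("d cm",d.round(2),"tooly",round(a,3),"turn",None if yaw is None else round(np.degrees(-((yaw-a+np.pi/2)%np.pi-np.pi/2)),1),"pos",s["tcp_pos"].round(1),"q",s["qpos"].round(2),"F",s["wrist_force"].round(1),"t",round(s["time"],2), "open",round(s["opening"]*88,1))
E
python3 - <<'E'
from h import *
go(532,338,226,1.32)
s=robot.observe();w=robot.camera("wrist");save(w,"w1.png");print(np.array(w["tool_from_camera"]).round(2))
for n,z in (("tray",0),("tray_stud",20),("tray_pocket",6)):
    print(n,[(round(d["score"],2),np.round(d["point"]),px2w(w,[d["point"]],z,s)[0].round(1)[:2]) for d in robot.place_of(w,n)])
E
```

```text
d cm [20.78 24.33  0.07] tooly 1.323 turn 0.2 pos [673.9  51.2 226.7] q [ 0.36  0.36  0.01  0.   -1.22 -2.18] F [-0.5  0.   0.9] t 3.35 open 88.0
[[   0.     -0.97   -0.24   64.8 ]
 [   1.      0.     -0.      0.65]
 [   0.     -0.24    0.97 -158.74]
 [   0.      0.      0.      1.  ]]
tray [(0.82, array([323., 117.]), array([576.9,  78.9]))]
tray_stud [(0.82, array([346., 119.]), array([585.6, 100.9]))]
tray_pocket [(0.94, array([298., 114.]), array([567.9,  54.6]))]
```

View pics/w1.png

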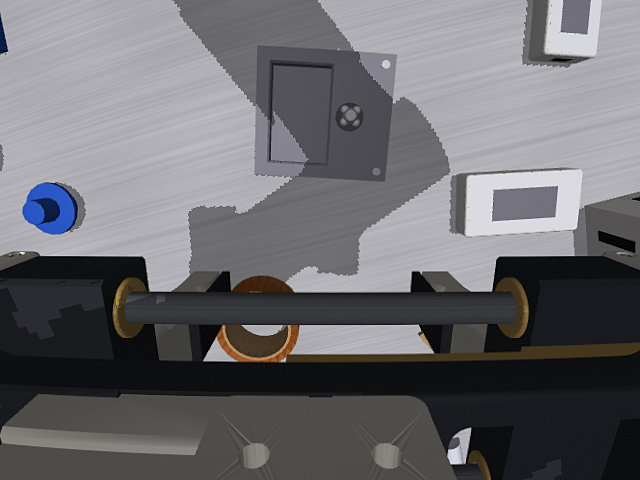

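Wrist view: grey tray at (325,115), pocket (300,114), stud (349,117), small pack at top right (570,25). I'll measure the pack from the same relative viewpoint.

Run:
```python
from h import *
s=robot.observe();w=robot.camera("wrist")
m=mask(w,"tray",(325,115));print(m["score"],m["mask"].sum())
f=fit([(w,s,m["mask"])],(124,136,20),(576,79,[-.4,-.3,-.2]));print(np.round(f,3))
x,y,a,_=f;u=np.array([-np.sin(a),np.cos(a)]);print("pocket",np.array([x,y])-24*u,"stud",np.array([x,y])+26*u)
```

```text
0.7 17612
[ 5.76375e+02  7.91440e+01 -3.06000e-01  1.20000e-02]
pocket [569.14753017  56.25833259] stud [584.20415947 103.93744662]
```

Emit:
{"api": "arm_command", "payload": {
  "rows": [
    [0, [2.1, 5.3, 0], 0],
    [0, [2.1, 5.3, 0], 0],
    [0, [2.1, 5.3, 0], 0],
    [0, [2.1, 5.3, 0], 0],
    [0, [2.1, 5.3, 0], 0],
    [0, [0, 0, 0], 0],
    [0, [0, 0, 0], 0]
  ]
}}

```text
time: 4.53
tcp_pos: [637.5, 334.5, 226.3]
eef_rot: [0.124, 0.992, -0.0, -0.0]
wrist_force: [-0.5, 0.1, 0.1]
opening: 1.0
grip_force: 0.0
```

Run:
```python
from h import *
go(532,338,226,1.32)
s=robot.observe();w=robot.camera("wrist");save(w,"w2.png")
for d in robot.masks_of(w,"pack"):
    p=px2w(w,[d["point"]],16,s)[0]; print(d["score"],d["point"],p.round())
m=min(robot.masks_of(w,"pack"),key=lambda d:np.hypot(*(px2w(w,[d["point"]],16,s)[0][:2]-[532,338])))
print(np.round(fit([(w,s,m["mask"])],(92,56,32),(532,338,[-.35,-.25,-.15])),3))
```

```text
d cm [10.31 -2.25  0.04] tooly 1.323 turn 0.1 pos [637.5 334.5 226.3] q [ 0.75  0.43  0.12  0.   -1.26 -2.57] F [-0.5  0.1  0.1] t 4.53 open 88.0
0.18 [281.1, 275.4] [695. 275.  16.]
[ 5.32e+02  3.38e+02 -3.50e-01  1.00e+00]
```

View pics/w2.png

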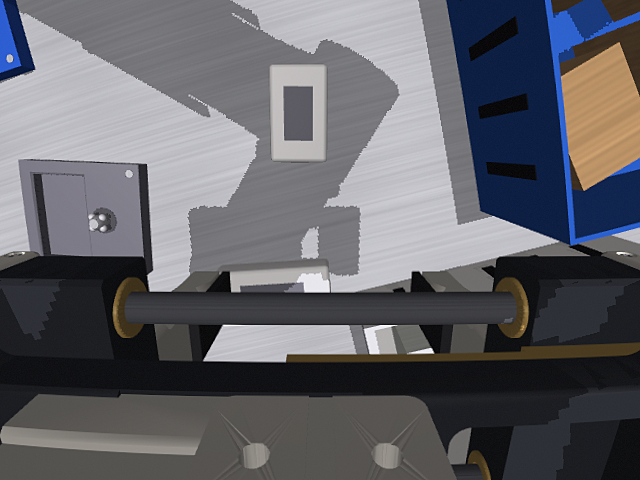

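Run:
```python
from h import *
s=robot.observe();w=robot.camera("wrist")
for n in("pack","long_pack"):
  for d in robot.masks_of(w,n): print(n,d["score"],d["point"],d["mask"].sum())
g=w["img"].astype(int); ok=(g.min(2)>190)&(np.ptp(g,2)<25) if hasattr(np,'ptp') else None
for th in(180,200,215,225):
    b=(w["img"].min(2)>th).astype(np.uint8); b[230:]=0
    n,l,st,ce=cv2.connectedComponentsWithStats(b); print(th,[(st[i].tolist(),ce[i].round().tolist()) for i in range(1,n) if st[i][4]>1500])
```

```text
pack 0.89 [296.3, 111.5] 5622
long_pack 0.78 [280.8, 277.3] 3259
180 [([234, 0, 299, 230, 22321], [385.0, 111.0]), ([0, 12, 258, 218, 27185], [114.0, 132.0]), ([272, 66, 53, 92, 3049], [298.0, 110.0])]
200 []
215 []
225 []
```

Pack in shadow at (298,112), long pack at (281,277), blue bin from column about 460, so there's enough clearance.

Run:
```python
from h import *
s=robot.observe();w=robot.camera("wrist")
m=mask(w,"pack",(298,112));print(m["score"],m["point"])
x,y,a,e=fit([(w,s,m["mask"])],(92,56,32),(532,338,[-.35,-.25,-.15]));print(x,y,a,e)
b=np.zeros((480,640),bool);b0=(w["img"].min(2)>150)
# top face corners from pixel extents
hh=hull(w,s,(92,56,32),x,y,a).reshape(-1,2);print(hh.round(1).tolist())
ys,xs=np.where(m["mask"]);print(xs.min(),xs.max(),ys.min(),ys.max())
C=np.array([np.cos(a),np.sin(a)])
p=np.array([x,y])+0*C
print("offset dir",C);
for o in(-28,28): go(*(np.array([x,y])+o*C),100,a+np.pi/2)
```

```text
0.75 [298.6, 110.5]
534.3680805782353 338.53553607626844 -0.24861925990120873 0.04191201939729827
[[327.5, 62.599998474121094], [327.20001220703125, 161.39999389648438], [271.1000061035156, 161.5], [268.29998779296875, 62.900001525878906]]
270 327 64 161
offset dir [ 0.9692531  -0.24606591]
d cm [12.96 -2.1  12.68] tooly 1.321 turn -0.1 pos [638.  333.7 226.8] q [ 0.75  0.43  0.12 -0.   -1.26 -2.57] F [ 0.3 -0.2 -0.1] t 4.92 open 88.2
d cm [ 7.36 -2.09 12.68] tooly 1.321 turn -0.1 pos [638.  333.7 226.8] q [ 0.75  0.43  0.12 -0.   -1.26 -2.57] F [ 0.3 -0.2 -0.1] t 4.92 open 88.2
```

Emit:
{"api": "arm_command", "payload": {
  "rows": [
    [0, [2.45, -0.7, 4.0], 0],
    [0, [2.45, -0.7, 4.0], 0],
    [0, [2.45, -0.7, 4.0], 0],
    [0, [0, 0, 3.0], 0],
    [0, [0, 0, 3.0], 0],
    [0, [0, 0, 1.5], 0],
    [0, [0, 0, 1.5], 0],
    [0, [0, 0, 0], 0]
  ]
}}

```text
time: 5.92
tcp_pos: [561.1, 331.8, 15.8]
eef_rot: [0.124, 0.992, -0.001, -0.0]
wrist_force: [-0.5, 0.7, 0.5]
opening: 1.002
grip_force: 0.0
```

Emit:
{"api": "arm_command", "payload": {
  "rows": [
    [0.5, [0, 0, 0], 0],
    [0.6, [0, 0, 0], 0],
    [0.6, [0, 0, 0], 0],
    [0.6, [0, 0, 0], 0],
    [0.6, [0, 0, 0], 0]
  ],
  "squeeze": 40
}}

```text
time: 6.55
tcp_pos: [561.4, 332.1, 17.0]
eef_rot: [0.124, 0.992, 0.0, 0.0]
wrist_force: [0.1, -1.4, 3.2]
opening: 0.638
grip_force: 40.0
```

Emit:
{"api": "arm_command", "payload": {
  "rows": [
    [0.6, [0, 0, -2.0], 0],
    [0.6, [0, 0, -4.0], 0],
    [0.6, [0, 0, -4.0], 0],
    [0.6, [0, 0, 0], 3.2],
    [0.6, [0, 0, 0], 0]
  ]
}}

```text
time: 7.18
tcp_pos: [560.8, 332.0, 116.4]
eef_rot: [0.152, 0.988, 0.0, -0.0]
wrist_force: [-0.0, -0.1, -3.8]
opening: 0.637
grip_force: 40.0
```

Run:
```python
from h import *
go(595.5,48,105,np.pi/2-.306)
s=robot.observe();w=robot.camera("wrist");save(w,"w3.png");print(s["grip_force"])
```

```text
d cm [-11.84 -26.05   1.13] tooly 1.266 turn 0.1 pos [560.8 332.  116.4] q [ 0.83  0.41 -0.18 -0.   -0.98 -2.71] F [-0.  -0.1 -3.8] t 7.17 open 56.0
39.99273598194122
```

View pics/w3.png

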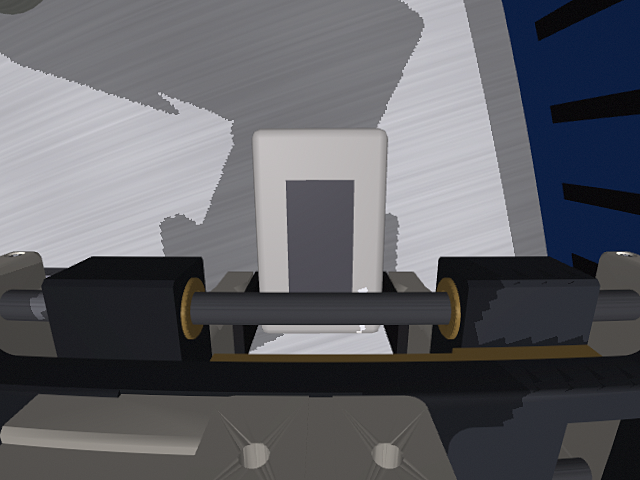

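The pack is held straight: far edge at row 128, sides at columns 252 and 388. I'll compare that with the prediction while carrying it to the tray.

Run:
```python
from h import *
s=robot.observe();w=robot.camera("wrist")
M=R.from_quat(s["eef_rot"]).as_matrix()
for zt in(-15,17):
  P=np.array([[27.6+i*46,j*28,zt] for i in(1,-1) for j in(-1,1)],float)
  print(zt,w2px(w,P@M.T+s["tcp_pos"],s).round(1).tolist())
b=w["img"].min(2)
for r in (150,170,200,230): 
    g=cv2.Sobel(b[r-3:r+4].mean(0).reshape(1,-1),cv2.CV_64F,1,0,ksize=1).ravel(); print(r,[240+int(i) for i in np.where(abs(g[240:400])>25)[0]])
g=b[100:145,300:340].mean(1);print([100+int(i) for i in np.where(abs(np.diff(g))>8)[0]])
```

```text
-15 [[248.6, 129.8], [389.1, 129.9], [258.3, 337.7], [379.3, 337.9]]
17 [[261.8, 133.8], [376.5, 134.0], [268.2, 307.8], [369.9, 307.9]]
150 [252, 253, 385, 387, 388]
170 [253, 254, 386, 387]
200 [255, 256, 285, 286, 287, 353, 354, 383, 385, 386]
230 [256, 257, 286, 287, 352, 353, 354, 383, 397, 398, 399]
[128, 129]
```

Emit:
{"api": "arm_command", "payload": {
  "rows": [
    [0.6, [-2.4, -5.2, 0], 0],
    [0.6, [-2.4, -5.2, 0], 0],
    [0.6, [-2.4, -5.2, 0], 0],
    [0.6, [-2.4, -5.2, 0], 0],
    [0.6, [-2.2, -5.2, 0], 0],
    [0.6, [0, 0, 1.0], 0],
    [0.6, [0, 0, 0], 0]
  ]
}}

```text
time: 8.15
tcp_pos: [594.9, 48.1, 105.1]
eef_rot: [0.152, 0.988, -0.001, -0.001]
wrist_force: [-0.8, 0.2, -2.8]
opening: 0.634
grip_force: 40.0
```

Run:
```python
from h import *
go(595.5,48,60,np.pi/2-.306)
s=robot.observe();w=robot.camera("wrist");t=robot.camera("top")
m=mask(w,"tray",(325,115));print(m["score"],m["point"])
im=w["img"].copy()
x,y,a=576.4,79.1,-.306
def tr(P): P=np.array(P,float);C,S=np.cos(a),np.sin(a);return np.c_[x+C*P[:,0]-S*P[:,1],y+S*P[:,0]+C*P[:,1],P[:,2]]
for q in([[-62,-68,20],[62,-68,20],[62,68,20],[-62,68,20]],[[-47.5,-53.5,20],[47.5,-53.5,20],[47.5,5.5,20],[-47.5,5.5,20]],[[-8,26,20],[0,34,20],[8,26,20],[0,18,20]]):
    cv2.polylines(im,[np.round(w2px(w,tr(q),s)).astype(int)],True,(255,0,0),1)
cv2.imwrite("pics/w4.png",im[:,:,::-1])
```

```text
d cm [-0.08  0.02  4.51] tooly 1.265 turn 0.0 pos [594.9  48.1 105.1] q [ 0.41  0.34 -0.32 -0.   -0.92 -2.28] F [-0.8  0.2 -2.8] t 8.15 open 55.8
0.64 [413.0, 182.6]
```

View pics/w4.png

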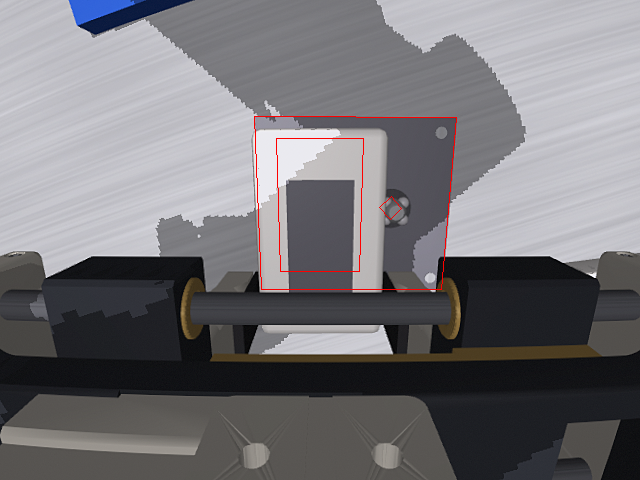

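The overlay (red) sits on the tray edges to about 1 px and on the stud at (396,208). I'll descend.

Emit:
{"api": "arm_command", "payload": {
  "rows": [
    [0.6, [-0.1, 0, 3.0], 0],
    [0.6, [0, 0, 3.0], 0],
    [0.6, [0, 0, 0], 0]
  ]
}}

```text
time: 8.68
tcp_pos: [595.1, 48.9, 44.7]
eef_rot: [0.151, 0.989, -0.001, -0.002]
wrist_force: [-0.7, 0.2, -1.6]
opening: 0.639
grip_force: 40.0
```

Emit:
{"api": "arm_command", "payload": {
  "rows": [
    [0.6, [0, 0, 0.5], 0],
    [0.6, [0, 0, 0.3], 0],
    [0.6, [0, 0, 0.2], 0],
    [0.6, [0, 0, 0], 0]
  ]
}}

```text
time: 9.18
tcp_pos: [596.8, 48.4, 36.9]
eef_rot: [0.152, 0.988, 0.0, 0.0]
wrist_force: [0.3, -0.6, -2.2]
opening: 0.636
grip_force: 40.0
```

Emit:
{"api": "arm_command", "payload": {
  "rows": [
    [0.6, [0, 0, 0.2], 0],
    [0.6, [0, 0, 0.2], 0],
    [0.6, [0, 0, 0], 0]
  ]
}}

```text
time: 9.55
tcp_pos: [596.5, 48.3, 32.3]
eef_rot: [0.152, 0.988, -0.0, -0.0]
wrist_force: [0.3, -0.6, -2.1]
opening: 0.635
grip_force: 40.0
```

Emit:
{"api": "arm_command", "payload": {
  "rows": [
    [0.6, [0, 0, 0.2], 0],
    [0.6, [0, 0, 0.2], 0],
    [0.6, [0, 0, 0.2], 0],
    [0.6, [0, 0, 0], 0]
  ]
}}

```text
time: 10.05
tcp_pos: [596.6, 48.4, 26.3]
eef_rot: [0.152, 0.988, -0.0, -0.0]
wrist_force: [-0.4, 0.4, -3.4]
opening: 0.634
grip_force: 40.0
```

Emit:
{"api": "arm_command", "payload": {
  "rows": [
    [0.6, [0, 0, 0.15], 0],
    [0.6, [0, 0, 0.1], 0],
    [0.6, [0, 0, 0], 0]
  ]
}}

```text
time: 10.42
tcp_pos: [596.6, 48.4, 24.0]
eef_rot: [0.152, 0.988, -0.0, -0.0]
wrist_force: [-0.5, 0.2, -2.3]
opening: 0.637
grip_force: 40.0
```

Emit:
{"api": "arm_command", "payload": {
  "rows": [
    [0.6, [0, 0, 0.1], 0],
    [0.6, [0, 0, 0], 0]
  ]
}}

```text
time: 10.68
tcp_pos: [596.8, 48.5, 23.1]
eef_rot: [0.152, 0.988, 0.0, 0.0]
wrist_force: [-0.1, 0.8, -0.8]
opening: 0.634
grip_force: 40.0
```

Emit:
{"api": "arm_command", "payload": {
  "rows": [
    [0.25, [0, 0, 0], 0],
    [0.25, [0, 0, 0], 0],
    [0.25, [0, 0, 0], 0],
    [0.25, [0, 0, -2.0], 0],
    [0.25, [0, 0, -3.5], 0],
    [0.25, [0, 0, -3.0], 0],
    [0.25, [0, 0, 0], 0]
  ]
}}

```text
time: 11.55
tcp_pos: [598.4, 49.0, 110.9]
eef_rot: [0.152, 0.988, 0.001, 0.002]
wrist_force: [0.4, 0.2, -0.4]
opening: 0.751
grip_force: 0.0
```

Run:
```python
from h import *
s=robot.observe();w=robot.camera("wrist")
go(507,-304,150)
im=w["img"].copy()
x,y,a=576.4,79.1,-.306;C,S=np.cos(a),np.sin(a);px,py=x+24*S,y-24*C
for z,col in((6,(255,0,0)),):
  P=np.array([[i,j,38] for i,j in((-46,-28),(46,-28),(46,28),(-46,28))],float);W=np.c_[px+C*P[:,0]-S*P[:,1],py+S*P[:,0]+C*P[:,1],P[:,2]]
  cv2.polylines(im,[np.round(w2px(w,W,s)).astype(int)],True,col,1)
cv2.imwrite("pics/w5.png",im[:,:,::-1])
```

```text
d cm [ -1.99 -36.35  -4.13] tooly 1.266 turn None pos [597.3  48.7 109.3] q [ 0.41  0.33 -0.31 -0.   -0.92 -2.28] F [-0.2 -0.5 -0.2] t 11.6 open 65.9
```

View pics/w5.png

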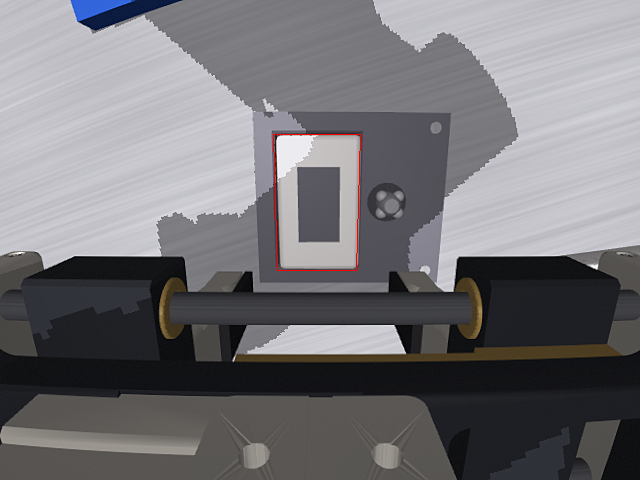

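The pack matches the seated outline (red) at z = 38, so it's flat in the pocket. The stud is at (387,203). Now the cap.

Emit:
{"api": "arm_command", "payload": {
  "rows": [
    [0.4, [-1.5, -5.2, -1.3], 0],
    [0.4, [-1.6, -5.2, -1.3], 0],
    [0.4, [-1.6, -5.2, -1.3], 0],
    [0.4, [-1.6, -5.2, -1.3], 0],
    [0.4, [-1.6, -5.2, -1.3], 0],
    [0.4, [-1.6, -5.2, -1.3], 0],
    [0.4, [-1.5, -5.2, -1.2], 0],
    [0.4, [0, 0, 0], 0],
    [0.4, [0, 0, 0], 0]
  ]
}}

```text
time: 12.72
tcp_pos: [591.6, -331.7, 196.5]
eef_rot: [0.152, 0.988, 0.0, -0.001]
wrist_force: [-0.6, -0.6, 0.3]
opening: 0.599
grip_force: 0.0
```

Run:
```python
from h import *
s=robot.observe();w=robot.camera("wrist");save(w,"w6.png")
for n,z in(("cap_top",47),("cap",0)):
  for d in robot.place_of(w,n): print(n,round(d["score"],2),np.round(d["point"],1),px2w(w,[d["point"]],z,s)[0].round(1), w["img"][int(d["point"][1]),int(d["point"][0])])
go(507,-304,27)
```

```text
cap_top 0.83 [317.  126.1] [ 508.1 -307.7   47. ] [48 48 51]
cap_top 0.8 [425.2 194.6] [ 592.6 -233.2   47. ] [ 26  60 135]
cap_top 0.56 [197.3 139.8] [ 487.2 -409.6   47. ] [ 63 115 229]
cap 0.86 [318.6 131.3] [ 509.9 -307.     0. ] [45 45 50]
cap 0.76 [214.6 142.4] [ 488.4 -408.9    0. ] [13 29 65]
cap 0.72 [409. 191.] [ 593.5 -236.4    0. ] [13 32 74]
d cm [ 8.91 -0.02 17.05] tooly 1.267 turn None pos [ 592.3 -330.6  197.4] q [-0.22  0.38 -0.02 -0.   -1.17 -1.65] F [ 0.9  1.  -0.4] t 12.88 open 53.4
```

View pics/w6.png

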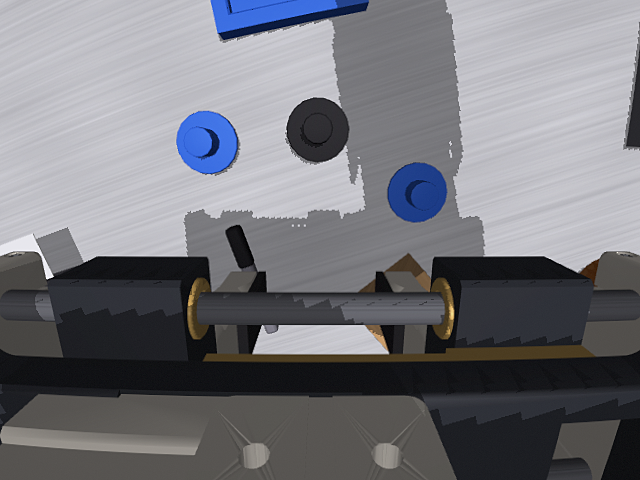

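Black cap: brim centre about (318,130), knob (317,126). Blue caps at (207,142) and (417,192).

Run:
```python
from h import *
P=[]
for _ in range(2):
  s=robot.observe();w=robot.camera("wrist")
  b=(w["img"].max(2)<75).astype(np.uint8); n,l,st,ce=cv2.connectedComponentsWithStats(b); i=l[132,318]
  cs,_=cv2.findContours((l==i).astype(np.uint8),cv2.RETR_EXTERNAL,cv2.CHAIN_APPROX_NONE)
  W=px2w(w,cs[0].reshape(-1,2),23,s)[:,:2]; (c,r)=cv2.minEnclosingCircle(W.astype(np.float32)); print(st[i],c,r,W.min(0),W.max(0),W.mean(0)); P.append(c)
p=np.mean(P,0);go(*p,27)
```

```text
[ 286   97   62   65 3108] (509.6834716796875, -308.0892639160156) 28.808610916137695 [ 481.43079026 -336.83511191] [ 537.97902534 -279.76053345] [ 509.48150474 -308.14231994]
[ 286   97   62   65 3104] (509.7529602050781, -308.1917419433594) 28.775846481323242 [ 481.34598307 -336.91358611] [ 537.9208267  -279.67703033] [ 509.54309531 -308.21754339]
d cm [ 8.57 -0.33 17.09] tooly 1.267 turn None pos [ 592.5 -330.6  197.9] q [-0.22  0.38 -0.02 -0.   -1.17 -1.65] F [ 0.7  0.9 -0.3] t 12.97 open 53.0
```

Emit:
{"api": "arm_command", "payload": {
  "rows": [
    [0.4, [4.3, -0.15, 2.0], 0],
    [0.4, [4.25, -0.2, 4.0], 0],
    [0.4, [0, 0, 4.0], 0],
    [0.4, [0, 0, 3.5], 0],
    [0.4, [0, 0, 2.0], 0],
    [0.4, [0, 0, 1.6], 0],
    [0.4, [0, 0, 0], 0],
    [0.4, [0, 0, 0], 0]
  ]
}}

```text
time: 13.98
tcp_pos: [510.4, -309.5, 27.9]
eef_rot: [0.152, 0.988, -0.0, 0.001]
wrist_force: [-0.2, -0.7, 0.3]
opening: 0.595
grip_force: 0.0
```

Emit:
{"api": "arm_command", "payload": {
  "rows": [
    [0.8, [0, 0, 0], 0],
    [0.8, [0, 0, 0], 0],
    [0.8, [0, 0, 0], 0],
    [0.8, [0, 0, 0], 0],
    [0.8, [0, 0, 0], 0]
  ],
  "squeeze": 50
}}

```text
time: 14.6
tcp_pos: [509.9, -309.5, 27.3]
eef_rot: [0.152, 0.988, -0.0, 0.0]
wrist_force: [-0.5, 0.6, 2.9]
opening: 0.283
grip_force: 50.0
```

Emit:
{"api": "arm_command", "payload": {
  "rows": [
    [0.8, [0, 0, -2.0], 0],
    [0.8, [0, 0, -4.0], 0],
    [0.8, [0, 0, -4.0], 0],
    [0.8, [0, 0, 0], 0],
    [0.8, [0, 0, 0], 0]
  ]
}}

```text
time: 15.22
tcp_pos: [509.2, -309.2, 126.5]
eef_rot: [0.152, 0.988, 0.0, -0.0]
wrist_force: [-0.8, 0.2, -1.7]
opening: 0.286
grip_force: 50.0
```

Run:
```python
from h import *
s=robot.observe();w=robot.camera("wrist");save(w,"w7.png")
go(584.2,103.9,127)
M=R.from_quat(s["eef_rot"]).as_matrix()
th=np.linspace(0,2*np.pi,60);im=w["img"].copy()
for r,z in((29,27-23),(13,27-47)):
  P=np.c_[r*np.cos(th),r*np.sin(th),z+0*th]; q=w2px(w,P@M.T+s["tcp_pos"],s); print(r,q.min(0),q.max(0)); cv2.polylines(im,[np.round(q).astype(int)],True,(255,0,0),1)
cv2.imwrite("pics/w7.png",cv2.resize(im[150:400,170:470],None,fx=2,fy=2)[:,:,::-1])
```

```text
d cm [ 5.23 41.66 -0.08] tooly 1.265 turn None pos [ 508.9 -309.1  126. ] q [-0.22  0.31 -0.3  -0.   -0.96 -1.66] F [ 0.5  0.1 -1.5] t 15.28 open 25.2
29 [261.08876108 228.85326563] [376.84759027 337.25035838]
13 [288.80019534 277.91182014] [348.65549481 332.93985194]
```

View pics/w7.png

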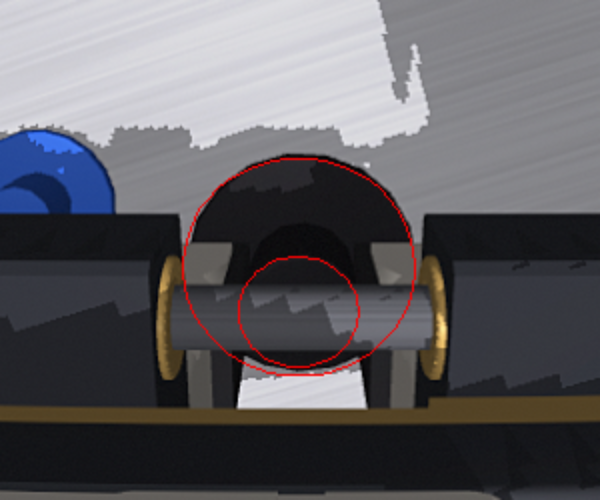

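The cap sits about 1.2 mm towards tool +x in the grip, upright. I'll carry it over the stud.

Emit:
{"api": "arm_command", "payload": {
  "rows": [
    [0.8, [0.64, 5.2, 0], 0],
    [0.8, [0.64, 5.2, 0], 0],
    [0.8, [0.64, 5.2, 0], 0],
    [0.8, [0.64, 5.2, 0], 0],
    [0.8, [0.64, 5.2, 0], 0],
    [0.8, [0.64, 5.2, 0], 0],
    [0.8, [0.64, 5.2, 0], 0],
    [0.8, [0.64, 5.2, 0], 0],
    [0.8, [0, 0, 2.0], 0],
    [0.8, [0, 0, 0], 0],
    [0.8, [0, 0, 0], 0]
  ]
}}

```text
time: 16.65
tcp_pos: [585.6, 102.1, 106.7]
eef_rot: [0.152, 0.988, -0.001, -0.0]
wrist_force: [-0.8, 0.2, -1.2]
opening: 0.284
grip_force: 50.0
```

Run:
```python
from h import *
go(585.2,103.3,66)
```

```text
d cm [0.07 0.11 4.07] tooly 1.265 turn None pos [585.6 102.1 106.7] q [ 0.5   0.33 -0.32  0.   -0.92 -2.38] F [-0.8  0.2 -1.2] t 16.65 open 25.0
```

Emit:
{"api": "arm_command", "payload": {
  "rows": [
    [0.8, [0, 0.1, 2.0], 0],
    [0.8, [0, 0, 1.5], 0],
    [0.8, [0, 0, 0.5], 0],
    [0.8, [0, 0, 0.2], 0],
    [0.8, [0, 0, 0], 0]
  ]
}}

```text
time: 17.27
tcp_pos: [586.4, 103.7, 65.4]
eef_rot: [0.152, 0.988, 0.0, 0.0]
wrist_force: [0.4, 0.3, 0.1]
opening: 0.287
grip_force: 50.0
```

Emit:
{"api": "arm_command", "payload": {
  "rows": [
    [0.8, [0, 0, 0.1], 0],
    [0.8, [0, 0, 0.1], 0],
    [0.8, [0, 0, 0], 0]
  ]
}}

```text
time: 17.65
tcp_pos: [586.1, 103.7, 63.1]
eef_rot: [0.152, 0.988, 0.0, 0.0]
wrist_force: [0.1, -0.6, -0.8]
opening: 0.284
grip_force: 50.0
```

Emit:
{"api": "arm_command", "payload": {
  "rows": [
    [0.8, [0, 0, 0.1], 0],
    [0.8, [0, 0, 0.1], 0],
    [0.8, [0, 0, 0], 0]
  ]
}}

```text
time: 18.02
tcp_pos: [586.7, 103.7, 61.9]
eef_rot: [0.152, 0.988, 0.0, 0.001]
wrist_force: [-1.4, 0.6, 6.2]
opening: 0.279
grip_force: 50.0
```

Emit:
{"api": "arm_command", "payload": {
  "rows": [
    [0.8, [0, 0, 0.1], 0],
    [0.8, [0, 0, 0.1], 0],
    [0.8, [0, 0, 0], 0]
  ]
}}

```text
time: 18.4
tcp_pos: [587.4, 103.8, 61.3]
eef_rot: [0.151, 0.988, 0.0, 0.001]
wrist_force: [-1.9, -1.3, 14.5]
opening: 0.283
grip_force: 50.0
```

Emit:
{"api": "arm_command", "payload": {
  "rows": [
    [0.8, [0, 0, 0.05], 0],
    [0.8, [0, 0, 0], 0]
  ]
}}

```text
time: 18.65
tcp_pos: [587.6, 103.8, 61.1]
eef_rot: [0.151, 0.988, 0.0, 0.002]
wrist_force: [-3.2, -1.1, 17.6]
opening: 0.28
grip_force: 50.0
```

Run:
```python
from h import *
go(585.2,103.3,66)
s=robot.observe();w=robot.camera("wrist");c=robot.camera("scene")
M=R.from_quat(s["eef_rot"]).as_matrix();print(M.round(4))
th=np.linspace(0,2*np.pi,60);im=w["img"].copy()
P=np.c_[29*np.cos(th)+1.2,29*np.sin(th),4+0*th]; q=w2px(w,P@M.T+s["tcp_pos"],s); cv2.polylines(im,[np.round(q).astype(int)],True,(255,0,0),1)
A=cv2.resize(im[150:400,170:470],(400,334)); p=w2px(c,[[584,104,60]])[0].astype(int); B=cv2.resize(c["img"][p[1]-50:p[1]+50,p[0]-60:p[0]+60],(400,334))
cv2.imwrite("pics/w8.png",np.hstack([A,B])[:,:,::-1])
```

```text
d cm [ 0.21 -0.12 -0.49] tooly 1.267 turn None pos [587.6 103.8  61.1] q [ 0.5   0.38 -0.37  0.   -0.81 -2.38] F [-3.2 -1.1 17.6] t 18.65 open 24.6
[[-9.542e-01  2.992e-01  3.300e-03]
 [ 2.992e-01  9.542e-01  2.000e-04]
 [-3.100e-03  1.200e-03 -1.000e+00]]
```

View pics/w8.png

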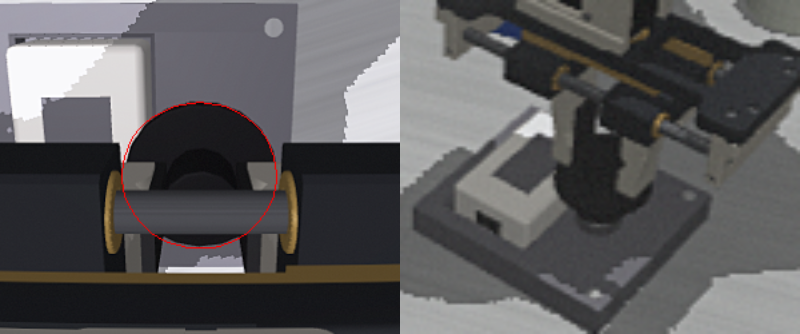

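Fx = −3.2 N, so the stud is pushing the cap towards −x. I'll ease off, shift 2 mm and press again.

Emit:
{"api": "arm_command", "payload": {
  "rows": [
    [0.8, [0, 0, -0.2], 0],
    [0.8, [0.2, 0, 0], 0],
    [0.8, [0, 0, 0], 0]
  ]
}}

```text
time: 19.12
tcp_pos: [584.8, 104.2, 61.5]
eef_rot: [0.152, 0.988, 0.0, 0.001]
wrist_force: [-0.2, -2.2, 6.9]
opening: 0.286
grip_force: 50.0
```

Emit:
{"api": "arm_command", "payload": {
  "rows": [
    [0.8, [0, 0, 0.1], 0],
    [0.8, [0, 0, 0.05], 0],
    [0.8, [0, 0, 0], 0]
  ]
}}

```text
time: 19.5
tcp_pos: [585.2, 103.9, 60.6]
eef_rot: [0.152, 0.988, -0.0, 0.001]
wrist_force: [-1.4, -2.9, 10.3]
opening: 0.282
grip_force: 50.0
```

Emit:
{"api": "arm_command", "payload": {
  "rows": [
    [0.8, [0.05, -0.1, 0], 0],
    [0.8, [0, 0, 0.05], 0],
    [0.8, [0, 0, 0], 0]
  ]
}}

```text
time: 19.88
tcp_pos: [585.0, 103.5, 60.5]
eef_rot: [0.151, 0.988, 0.0, 0.002]
wrist_force: [-0.7, -3.0, 12.0]
opening: 0.283
grip_force: 50.0
```

Emit:
{"api": "arm_command", "payload": {
  "rows": [
    [0.8, [0, 0, 0.1], 0],
    [0.8, [0, 0, 0], 0]
  ]
}}

```text
time: 20.12
tcp_pos: [585.0, 103.5, 59.4]
eef_rot: [0.151, 0.988, 0.0, 0.002]
wrist_force: [-0.1, -3.1, 10.2]
opening: 0.284
grip_force: 50.0
```

Emit:
{"api": "arm_command", "payload": {
  "rows": [
    [0.8, [0, -0.05, 0.1], 0],
    [0.8, [0, 0, 0], 0]
  ]
}}

```text
time: 20.38
tcp_pos: [584.5, 103.2, 57.5]
eef_rot: [0.152, 0.988, 0.0, 0.001]
wrist_force: [3.1, -0.5, 3.6]
opening: 0.283
grip_force: 50.0
```

Emit:
{"api": "arm_command", "payload": {
  "rows": [
    [0.8, [0, 0, 0.1], 0],
    [0.8, [0, 0, 0.1], 0],
    [0.8, [0, 0, 0], 0]
  ]
}}

```text
time: 20.75
tcp_pos: [583.4, 103.2, 53.3]
eef_rot: [0.152, 0.988, 0.0, -0.0]
wrist_force: [7.3, 0.2, -11.2]
opening: 0.284
grip_force: 50.0
```

It clicked and the balls now pull it on. I'll relieve the side load and continue.

Emit:
{"api": "arm_command", "payload": {
  "rows": [
    [0.8, [-0.15, 0, 0.1], 0],
    [0.8, [0, 0, 0.1], 0],
    [0.8, [0, 0, 0], 0]
  ]
}}

```text
time: 21.12
tcp_pos: [583.6, 102.3, 51.6]
eef_rot: [0.152, 0.988, -0.0, -0.001]
wrist_force: [0.4, 1.4, -8.0]
opening: 0.28
grip_force: 50.0
```

Emit:
{"api": "arm_command", "payload": {
  "rows": [
    [0.8, [0, 0, 0.1], 0],
    [0.8, [0, 0, 0], 0],
    [0.8, [0, 0, 0], 0]
  ]
}}

```text
time: 21.5
tcp_pos: [584.5, 102.4, 51.6]
eef_rot: [0.152, 0.988, -0.0, -0.0]
wrist_force: [-0.1, 0.2, -4.8]
opening: 0.289
grip_force: 50.0
```

Emit:
{"api": "arm_command", "payload": {
  "rows": [
    [0.8, [0, 0, 0.1], 0],
    [0.8, [0, 0, 0.1], 0],
    [0.8, [0, 0, 0], 0],
    [0.8, [0, 0, 0], 0]
  ]
}}

```text
time: 22.0
tcp_pos: [585.1, 102.6, 50.2]
eef_rot: [0.152, 0.988, 0.0, 0.0]
wrist_force: [-1.0, -0.3, 5.6]
opening: 0.283
grip_force: 50.0
```

Emit:
{"api": "arm_command", "payload": {
  "rows": [
    [0.8, [0, 0, 0.1], 0],
    [0.8, [0, 0, 0], 0],
    [0.8, [0, 0, 0], 0]
  ]
}}

```text
time: 22.38
tcp_pos: [585.2, 102.6, 50.1]
eef_rot: [0.152, 0.988, 0.0, 0.001]
wrist_force: [-3.7, -0.7, 13.1]
opening: 0.288
grip_force: 50.0
```

Emit:
{"api": "arm_command", "payload": {
  "rows": [
    [0.8, [0.08, 0, -0.03], 0],
    [0.8, [0, 0, 0], 0],
    [0.8, [0, 0, 0], 0],
    [0.8, [0, 0, 0], 0]
  ]
}}

```text
time: 22.88
tcp_pos: [585.0, 102.6, 50.2]
eef_rot: [0.152, 0.988, 0.0, 0.001]
wrist_force: [-0.9, -1.6, 8.3]
opening: 0.283
grip_force: 50.0
```

Emit:
{"api": "arm_command", "payload": {
  "rows": [
    [0.8, [0, 0, 0], 0],
    [0.8, [0, 0, 0], 0],
    [0.8, [0, 0, 0], 0],
    [0.8, [0, 0, 0], 0]
  ]
}}

```text
time: 23.38
tcp_pos: [585.0, 102.6, 50.1]
eef_rot: [0.152, 0.988, 0.0, 0.001]
wrist_force: [-0.5, -1.5, 8.5]
opening: 0.285
grip_force: 50.0
```

Run:
```python
from h import *
c=robot.camera("scene");w=robot.camera("wrist")
s=robot.observe();print(s["wrist_force"],s["torque"],s["tcp_pos"],s["time"])
p=w2px(c,[[584,104,50]])[0].astype(int); B=cv2.resize(c["img"][p[1]-50:p[1]+50,p[0]-60:p[0]+60],(400,334))
A=cv2.resize(w["img"][150:400,170:470],(400,334)); cv2.imwrite("pics/w9.png",np.hstack([A,B])[:,:,::-1])
```

```text
[-0.5946347  -1.61760611  8.29346787] [-0.92134768  0.29092333 -0.04599413] [585.02006346 102.65668567  50.13508352] 23.475
```

View pics/w9.png

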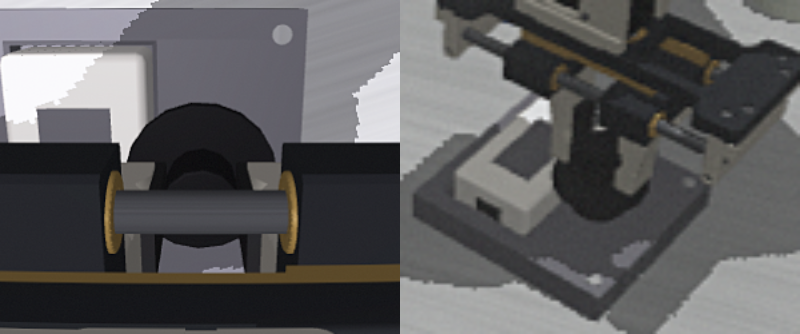

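The cap is home over the pack, and the skirt is down at the tray. I'll trim the push to about 10 N and hand in.

Emit:
{"api": "arm_command", "payload": {
  "rows": [
    [0.8, [0, 0, 0.03], 0],
    [0.8, [0, 0, 0], 0],
    [0.8, [0, 0, 0], 0],
    [0.8, [0, 0, 0], 0]
  ]
}}

```text
time: 23.98
tcp_pos: [585.1, 102.6, 50.1]
eef_rot: [0.152, 0.988, 0.0, 0.001]
wrist_force: [-0.4, -2.4, 11.5]
opening: 0.281
grip_force: 50.0
```

Run:
```python
from h import *
s=robot.observe();print(s["wrist_force"],s["tcp_pos"])
if 8.5<s["wrist_force"][2]<12.5: print(robot.finish_job())
```

```text
[-0.38224905 -2.36566778 11.51199092] [585.05536516 102.63981398  50.1060846 ]
the job is handed in; nothing more can be done
None
```

The small white pack lies flat in the grey tray's pocket and the black cap is clicked fully home on the stud; I handed the job in at about 24 s, still holding the cap with an 11.5 N push, and touched nothing else on the bench.

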